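# Lay the culture bottle down on its slope rest

### The job

With the fingers, push the upright bottle that stands in the slope rest over the low lip, and let it down gently until it lies on its broad side across the rubber bar, its foot still behind the lip; ease it down all the way with a finger on its far side rather than letting it fall. Do not pinch, lift or carry it, and leave everything else on the bench where it is.

Things in the scene. Friction and masses are not known exactly. Their poses are not given: they have to be found in the camera images.
- bottle: Amber bottle with white cap standing in the slope rest, 150 mm tall, about 0.3 kg. Flat body 80 mm wide (x), 40 mm deep (y), 100 mm high, round shoulders to 121, neck 24 mm diameter. Origin: centre of its underside, z up through the cap. Its broad -y face looks to lip and bar. Centre of mass about 60 mm up: tipped 15 to 20 degrees it goes over by itself unless held back from the far side.
- bottle_cap (a point): Centre of the white round cap (30 mm diameter, 24 mm high), on the bottle's axis, 138 mm above its underside; axes as the bottle's.
- bottle_foot (a point): Middle of the bottle's lower edge on its -y side, the edge it is tipped over.
- rest: Slope rest, fixed: grey base plate 120 (x) by 165 mm (y), 10 mm thick, y -90 to +75. Origin at bench level under the lip's face towards the bottle. The bottle stands on the plate on the +y side of the lip, its face 2 to 10 mm from it, between two cheeks (inner faces x -48 and +48 mm, tops 28 mm above the bench). It is tipped to the rest's -y (about the robot's right). z is up.
- rest_lip (a point): Middle of the lip's upper edge on the bottle's side, 16 mm above the bench, 6 mm above the plate: the stop the bottle is tipped over. The lip is 8 mm thick, y -8 to 0. Axes as the rest's.
- rest_bar (a point): Middle of the rubber-covered bar (along x, 12 mm diameter), on its axis: 35 mm above the bench, 70 mm from the lip's edge, between posts at x -52 and +52 mm. When the bottle lies on lip and bar its axis is about 70 degrees from vertical and the cap sticks out past the bar, its centre about 75 mm above the bench and 115 mm beyond the lip's edge, with free space under it.
- spare_bottle: Bystander (sizes in mm): a second, identical amber bottle standing on the bench. Origin: centre of its underside.
- dish: Bystander (sizes in mm): flat clear round culture dish, 94 diameter, 19 high. Origin: centre of its underside.
- vial: Bystander (sizes in mm): small jar, 28 diameter, 50 high. Origin: centre of its underside.
- slide_box: Bystander (sizes in mm): flat dark box, 87 x 38 x 34 high. Origin: centre of its underside.
- beaker: Bystander (sizes in mm): small open glass cup, 60 diameter, 60 high. Origin: centre of its underside.
- reagent: Bystander (sizes in mm): small round amber bottle, 40 diameter, 75 high, standing behind the rest. Origin: centre of its underside.
- loose_cap: Bystander (sizes in mm): single white screw cap lying on the bench, 30 diameter, 24 high. Origin: centre of its underside.

How it is judged:
On the way:
1. the bottle is half way over, its foot still in the well (angle between bottle's own z axis and vertical between 0.5 and 1.1 rad and y of bottle_foot in the frame of rest between -0.004 and 0.035 m), for 0.2 s.
At the end, for the whole second after the job is handed in: The bottle lies at rest on lip and bar: axis 65 to 76 degrees from vertical, square to the rest within 11 degrees, lower edge from 4 mm past the lip face to 35 mm behind it, cap over 85 mm beyond the lip and within 35 mm of the rest's middle line (angle between bottle's own z axis and vertical between 1.13 and 1.32 rad and contact force between bottle and rest above 0.5 N and y of bottle_cap in the frame of rest below -0.085 m and y of bottle_foot in the frame of rest between -0.004 and 0.035 m and x of bottle_cap in the frame of rest between -0.035 and 0.035 m and angle between the x axis of bottle and the x axis of rest, either way round below 0.2 rad and linear speed of bottle below 0.02 m/s); the robot touches nothing.
It fails at once if the bottle falls or is thrown over instead of being let down gently (turns faster than 4 rad/s) (angular speed of bottle above 4 rad/s).
It fails at once if the bottle is lifted or carried: its foot leaves the well (front lower edge more than 40 mm above the bench) (height (world z) of bottle_foot above 0.04 m).
It fails at once if the bottle is pinched or pressed hard (more than 20 N from the fingers) (contact force between the fingers and bottle above 20 N).
It fails at once if a bystander is disturbed (moved more than 20 mm or knocked over) (distance of any of spare_bottle, dish, vial, slide_box, beaker, reagent, loose_cap from where it was at the start of the episode above 0.02 m or angle between any of spare_bottle, dish, vial, slide_box, beaker, reagent, loose_cap's own z axis and vertical above 0.5 rad).
It also fails if it takes over 42 s, if anything falls off the work surface, if the arm or the gripper's body presses on something with over 40 N, if the wrist force passes 120 N, or if a joint passes its speed limit or range.

### The arm

A 6-joint arm with a two-finger parallel gripper is mounted at the origin on the work surface. World frame = base frame: x ahead of the robot, y to its left, z up, the work surface at z = 0. Lengths are in m, angles in rad, forces in N, time in s.
With the tool pointing down it reaches from about 0.275 to 0.875 m from the base axis. Payload 12.5 kg.
Tool frame: the origin (TCP) lies at the very end of the fingers, on their centre line; the grasp point (between the pads) lies 19 mm behind it; x points along the fingers, y is the direction in which the jaws open and shut, and the axes are right-handed (so a half turn about x gives the same grasp; the last joint's range is limited). The gripper opens to 85 mm and grips with 20 to 120 N. Pads are 22 mm wide; open, the fingers measure 114 mm over their backs; the gripper's body (76 mm by 85 mm) begins 54 mm behind the grasp point. The pads swing forward as they close: fully open they stand 13 mm farther back than shut.
Start: joints at [-1.214, 0.351, 1.652, -0, 1.139, -0.085], TCP at [0.235, -0.497, 0.231] pointing down, gripper open.
Joint ranges: [-2.75, 2.75], [-0.79, 2.1], [0.01, 2.65], [-1.57, 4.71], [0.07, 3.14], [-2.87, 2.87]. Speed limits (rad/s): [2.22, 2.22, 2.79, 3.14, 3.14, 3.14].

### API

Orientations are given as a 3x3 rotation matrix whose columns are the frame's x, y, z axes.
In Python, from bench import manip gives the robot as it stands. Calls block until the motion is done:
- manip.move_ptp(position, orientation): joint-space move of the TCP to a pose.
- manip.move_l(position, attitude=None, max_speed=0.15): straight line of the TCP; attitude=None keeps the orientation; max_speed is the mean speed in m/s.
- manip.move_j(angles): joint-space move.
- manip.set_gripper(opening, effort=None): opening from 0.0 (shut) to 1.0 (fully open); effort is the grip in N (None keeps the last); returns when the fingers have stopped.
- manip.dwell(seconds).
- manip.inverse_kinematics(position, orientation): joint angles nearest the present ones, or None.
- manip.grab_frame(name): name is "scene" or "top" or "wrist"; returns (picture, depth): 420x560x3 uint8, red, green, blue; 420x560 float32, m along the optical axis (not along the pixel's ray), 0 where there is no reading.
- manip.get_calibration(name): a dict with "camera_matrix" (3x3 intrinsics, pixels), "R" (3x3) and "t" (3): a world point X has camera coordinates R X + t. Camera axes: x right, y down, z forward; pixel columns grow to the right and rows downward; lengths in m; the calibration is good to about 2 mm. A picture is of the moment at which its call begins: read the wrist's pose just before it. get_calibration takes no time and is no camera call; for the wrist camera it gives the pose at the moment of the call.
A pose or a line that the arm cannot do raises manip.Unreachable and nothing moves.
- manip.sign_off(): hands the job in, once; it reports no verdict.
Trained networks look in the newest picture that a camera, given by its name, has taken for a name from the list of things; names that differ only in an ending like _2 or _b are one class to them, and where a whole thing is asked for, a point or a joint stands for the part that bears it (a point fixed in the world has none). Each returns a list of dicts, best first, with "confidence" (0 to 1); they miss things now and then, are a little off and sometimes report something else, mostly with a low value. They report only what shows in the picture. A call takes as long as a camera call.
- manip.look_for(camera, name): "at" ([x, y, z] in m, in world coordinates, good to about 4 mm: the middle of the surface that is visible of it).
Readings, each from a call of its own:
- manip.current_time(): time.
- manip.current_qpos(): joint angles.
- manip.current_joint_vel(): joint speeds.
- manip.current_joint_torque(): joint torques, N m.
- manip.current_ee_pos(): TCP position.
- manip.current_tcp_rot(): TCP orientation.
- manip.current_force(): force on the tool from outside, world axes, zero at the start.
- manip.current_ft_torque(): the same for the moment, N m.
- manip.current_grip_width(): opening from 0.0 (shut) to 1.0 (fully open).
Only numpy, scipy, OpenCV 4.12 (cv2) and the standard library are available. Lean on these libraries where they do the work, as an engineer would, in place of code of your own. Each camera call takes 0.05 s, during which the arm holds its last target. There are 200 camera calls.

## Working session

There is one attempt and no reset: what is moved stays moved. The work goes in short steps, each a Python script; the robot and the scene stay as the last script left them, time stands still between calls to the robot, and variables do not carry over. Pictures are saved under pics/ and viewed, about 8 in all and at most 12, crops included, and the job is handed in when it is done.

```bash
mkdir -p pics; ls
python3 - <<'E'
from bench import manip
import cv2,numpy as np
for c in ("scene","top"):
    p,d=manip.grab_frame(c); cv2.imwrite(f"pics/{c}0.png",p[:,:,::-1]); np.save(f"pics/{c}0.npy",d)
    for n in ("bottle","bottle_cap","rest","rest_lip","rest_bar","bottle_foot","spare_bottle","reagent"):
        print(c,n,[(np.round(r["at"],3).tolist(),round(r["confidence"],2)) for r in manip.look_for(c,n)[:3]])
a=cv2.imread("pics/scene0.png");print(manip.current_time())
E
```

```text
pics
scene bottle [([0.552, 0.071, 0.101], 0.58)]
scene bottle_cap [([0.552, 0.069, 0.099], 0.66)]
scene rest [([0.553, 0.071, 0.013], 0.67)]
scene rest_lip [([0.554, 0.075, 0.009], 0.57), ([0.554, 0.068, 0.101], 0.32)]
scene rest_bar [([0.555, 0.072, 0.011], 0.78), ([0.551, 0.069, 0.099], 0.26)]
scene bottle_foot [([0.554, 0.072, 0.099], 0.69)]
scene spare_bottle [([0.76, 0.229, 0.1], 0.74), ([0.685, 0.04, 0.036], 0.72)]
scene reagent [([0.615, 0.215, 0.049], 0.77)]
top bottle [([0.541, 0.056, 0.121], 0.97), ([0.602, 0.205, 0.047], 0.42)]
top bottle_cap [([0.538, 0.06, 0.123], 0.78)]
top rest [([0.525, 0.016, 0.007], 0.58), ([0.428, 0.181, 0.03], 0.36)]
top rest_lip [([0.524, 0.018, 0.011], 0.79)]
top rest_bar [([0.523, 0.016, 0.008], 0.78)]
top bottle_foot [([0.538, 0.06, 0.126], 0.85), ([0.603, 0.205, 0.048], 0.32)]
top spare_bottle [([0.738, 0.216, 0.106], 0.79), ([0.472, -0.213, 0.025], 0.19)]
top reagent []
0.9
```

View pics/scene0.png

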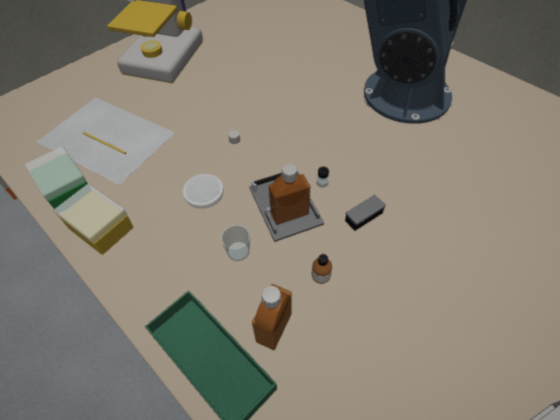

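View pics/top0.png

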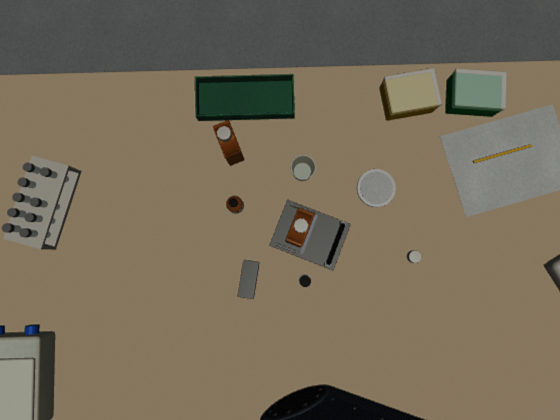

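Scene: the bottle stands in the rest at about (290,195), with the reagent at (322,268) behind it and the vial at (323,176). Top: cap (301,226), lip about (313,232), dark bar (336,243), slide box (249,279), beaker (302,168). The rest's tip direction is to the image right and slightly down. I'll measure it more closely with the wrist camera.

```bash
cat > h.py <<'E'
from bench import manip
import cv2,numpy as np
def cloud(d,cal):
    K,R,t=np.array(cal["camera_matrix"]),np.array(cal["R"]),np.array(cal["t"])
    v,u=np.mgrid[:d.shape[0],:d.shape[1]]
    P=np.stack([(u-K[0,2])/K[0,0]*d,(v-K[1,2])/K[1,1]*d,d],-1)
    W=(P-t)@R; W[d==0]=np.nan
    return W
def rects(W):
    for n,a,b,box in (("plate",.006,.0135,1),("body",.09,.125,1),("mid",.027,.05,1)):
        m=(W[...,2]>a)&(W[...,2]<b)&(np.hypot(W[...,0]-.53,W[...,1]-.03)<.12)
        mm=m.astype(np.uint8); k,l,s,c=cv2.connectedComponentsWithStats(mm)
        for i in range(1,k):
            if s[i,4]>25:
                q=W[l==i]; r=cv2.minAreaRect(q[:,:2].astype(np.float32)*1000)
                print(n,s[i,4],np.round(r[0],1),np.round(r[1],1),round(r[2],1),"z",np.round(np.median(q[:,2]),4))
E
python3 - <<'E'
from h import *
rects(cloud(np.load("pics/top0.npy"),manip.get_calibration("top")))
print(manip.get_calibration("wrist"), manip.current_ee_pos(), manip.current_tcp_rot())
E
```

```text
plate 2059 [527.9  30.2] [164.8 120. ] 67.1 z 0.0097
body 381 [541.5  57.3] [39.7 79.7] 66.5 z 0.1111
mid 251 [503.3 -27.1] [ 13.6 111.2] 67.0 z 0.0395
mid 31 [425.1  51.4] [12.7 24.4] 42.8 z 0.0478
{'camera_matrix': array([[373.06219827,   0.        , 282.10164464],
       [  0.        , 373.06219827, 206.1487064 ],
       [  0.        ,   0.        ,   1.        ]]), 'R': array([[ 0.4272212 , -0.90414622,  0.00128753],
       [-0.87145742, -0.41139502,  0.26705077],
       [-0.24092326, -0.11521177, -0.9636816 ]]), 't': array([-0.55004137, -0.03414139,  0.37660485])} [ 0.23518195 -0.49718163  0.23130189] [[ 1.56458229e-05  4.27555661e-01 -9.03989025e-01]
 [-2.09078242e-05 -9.03989025e-01 -4.27555661e-01]
 [-1.00000000e+00  2.55899038e-05 -5.20439357e-06]]
```

```bash
cat >> h.py <<'E'
a=np.radians(67.0)
Y=np.array([np.cos(a),np.sin(a),0]); X=np.array([Y[1],-Y[0],0]); Z=np.array([0,0,1.])
O=np.array([.5308,.0371,0])
def pose(th,beta,s=1,hold=.140,ext=.020,xoff=.002,back=0,dn=0):
    """TCP pose straddling the cap with the bottle tipped by th; dn shifts along the jaw axis"""
    n=Y*np.cos(th)+Z*np.sin(th); zb=-Y*np.sin(th)+Z*np.cos(th)
    C=O+X*xoff+Y*max(.003,.006*np.tan(th))+Z*.010+.02*n+hold*zb
    d=np.cos(beta)*X-np.sin(beta)*zb; y=s*n
    return C+(ext-back)*d+dn*n, np.stack([d,y,np.cross(d,y)],1)
E
python3 - <<'E'
from h import *
for b in (20,30,45,60):
  for s in (1,-1):
    print(b,s)
    for back in (.15,.1,0):
        q=manip.inverse_kinematics(*pose(0,np.radians(b),s,back=back)); print("  st",None if q is None else np.round(q,2))
    for t in (20,40,60,70):
        q=manip.inverse_kinematics(*pose(np.radians(t),np.radians(b),s)); print("  ",t,None if q is None else np.round(q,2))
E
```

```text
20 1
  st [0.63 0.37 2.44 4.3  1.07 1.25]
  st [0.49 0.45 2.39 4.15 1.05 1.3 ]
  st [0.29 0.59 2.26 3.93 1.   1.35]
   20 [0.1  0.58 2.38 3.55 1.08 1.87]
   40 [-0.13  0.7   2.45  3.19  1.31  2.3 ]
   60 [-0.31  0.91  2.45  2.93  1.61  2.6 ]
   70 [-0.37  1.03  2.42  2.84  1.74  2.72]
20 -1
  st [ 0.63  0.37  2.44  4.3   1.07 -1.89]
  st [ 0.49  0.45  2.39  4.15  1.05 -1.84]
  st [ 0.29  0.59  2.26  3.93  1.   -1.79]
   20 [ 0.1   0.58  2.38  3.55  1.08 -1.27]
   40 [-0.13  0.7   2.45  3.19  1.31 -0.84]
   60 [-0.31  0.91  2.45  2.93  1.61 -0.54]
   70 [-0.37  1.03  2.42  2.84  1.74 -0.42]
30 1
  st [0.54 0.19 2.38 4.49 0.8  0.91]
  st [0.43 0.29 2.35 4.32 0.77 1.03]
  st [0.26 0.49 2.23 4.04 0.74 1.19]
   20 [0.03 0.47 2.37 3.44 0.79 1.87]
   40 [-0.23  0.59  2.45  2.95  1.08  2.36]
   60 [-0.45  0.83  2.44  2.65  1.43  2.61]
   70 [-0.51  0.97  2.41  2.55  1.59  2.7 ]
30 -1
  st [ 0.54  0.19  2.38  4.49  0.8  -2.23]
  st [ 0.43  0.29  2.35  4.32  0.77 -2.11]
  st [ 0.26  0.49  2.23  4.04  0.74 -1.95]
   20 [ 0.03  0.47  2.37  3.44  0.79 -1.27]
   40 [-0.23  0.59  2.45  2.95  1.08 -
[... 497 characters left out ...]
6]
   20 [-0.06  0.35  2.3   3.16  0.35 -1.11]
   40 [-0.36  0.47  2.38  2.48  0.76 -0.49]
   60 [-0.59  0.73  2.38  2.23  1.19 -0.36]
   70 [-0.65  0.88  2.34  2.15  1.37 -0.32]
60 1
  st [ 0.24  0.05  2.05 -0.5   0.68 -0.6 ]
  st [ 0.2   0.15  2.06 -0.56  0.56 -0.55]
  st [ 0.14  0.37  2.04 -0.77  0.38 -0.36]
   20 [-0.14  0.31  2.19  1.33  0.16 -2.49]
   40 None
   60 None
   70 None
60 -1
  st [ 0.24  0.05  2.05 -0.5   0.68  2.54]
  st [ 0.2   0.15  2.06 -0.56  0.56  2.59]
  st [ 0.14  0.37  2.04 -0.77  0.38  2.78]
   20 [-0.14  0.31  2.19  1.33  0.16  0.65]
   40 [-0.43  0.42  2.27  1.82  0.63  0.06]
   60 [-0.65  0.67  2.26  1.8   1.06 -0.06]
   70 [-0.72  0.83  2.23  1.78  1.25 -0.09]
```

Run:
```python
from h import *
b=np.radians(30)
manip.set_gripper(0.53)
for q in ([-1.2,0.0,2.0,4.4,.8,-2.2],[.5,0.0,2.2,4.45,.8,-2.2]):
    manip.move_j(q); print(manip.current_ee_pos().round(3))
manip.move_ptp(*pose(0,b,-1,back=.12))
print(manip.current_ee_pos().round(3),manip.current_grip_width(),manip.current_force().round(2),manip.current_time())
p,d=manip.grab_frame("wrist"); cal=manip.get_calibration("wrist"); np.save("pics/w1.npy",d)
for n in("bottle_cap",): print([(np.round(r["at"],3),r["confidence"]) for r in manip.look_for("wrist",n)[:2]])
p2,_=manip.grab_frame("scene")
cv2.imwrite("pics/a1.png",np.hstack([cv2.resize(p,(400,300)),cv2.resize(p2[80:330,150:483],(400,300))])[:,:,::-1])
# expected cap centre in wrist picture
K,R,t=[np.array(cal[k]) for k in("camera_matrix","R","t")]
P=pose(0,b,-1,ext=0)[0]; c=K@(R@P+t); print(P.round(3),(c[:2]/c[2]).round(0),c[2])
W=cloud(d,cal); m=(W[...,2]>.138)&(W[...,2]<.165)&(np.hypot(W[...,0]-P[0],W[...,1]-P[1])<.04); print(m.sum(),np.percentile(W[m],[2,50,98],axis=0).round(4)); Q=(W[m]-O)
print("rest x,y ranges",np.percentile(Q@X,[2,98]).round(4),np.percentile(Q@Y,[2,98]).round(4))
```

```text
[ 0.083 -0.583  0.503]
[0.512 0.123 0.387]
[0.463 0.092 0.201] 0.5319817579187178 [0.76 0.63 0.09] 8.6667
[(array([0.513, 0.07 , 0.115]), 0.69)]
[0.542 0.057 0.15 ] [283. 208.] 0.2517547466657674
2034 [[0.5271 0.0454 0.1389]
 [0.5354 0.061  0.1584]
 [0.554  0.0733 0.16  ]]
rest x,y ranges [-0.0131  0.0138] [0.0101 0.0383]
```

View pics/a1.png

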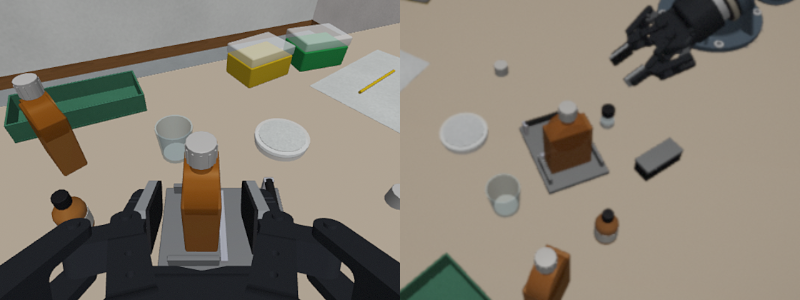

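The wrist picture shows the cap at (201,145), centred between the fingers. Its depth gives the cap at rest (0, 24 mm), against 23 mm planned. I'll go in and tip it stepwise, watching the force.

```bash
cat >> h.py <<'E'
B=np.radians(30)
def tip(t0,t1,step=3,sp=.022):
    for t in np.arange(t0,t1+.01,step):
        p,R=pose(np.radians(t),B,-1); manip.move_l(p,R,max_speed=sp)
        f=manip.current_force(); print(t,f.round(1),manip.current_ft_torque().round(2),round(manip.current_time(),1))
        if np.linalg.norm(f)>12: print("STOP"); break
E
python3 - <<'E'
from h import *
p,R=pose(0,B,-1); manip.move_l(p,R,max_speed=.08); print(manip.current_force().round(2))
tip(4,36,4)
p,_=manip.grab_frame("scene"); q,_=manip.grab_frame("wrist")
cv2.imwrite("pics/a2.png",np.hstack([cv2.resize(q,(400,300)),cv2.resize(p[130:280,190:390],(400,300))])[:,:,::-1])
E
```

```text
[-0.34 -0.29  0.69]
4.0 [0.2 0.7 0.7] [0.18 0.38 0.07] 11.0
8.0 [-0.2  0.2  0.3] [0.12 0.44 0.02] 11.6
12.0 [-0.5  0.  -0.4] [0.12 0.37 0.05] 12.2
16.0 [-0.   0.9  0.2] [0.13 0.4  0.03] 12.7
20.0 [0.1 0.9 0. ] [0.06 0.4  0.02] 13.3
24.0 [-1.4 -0.6 -0.5] [ 0.03  0.45 -0.  ] 13.9
28.0 [-0.4  0.2 -0.9] [0.06 0.47 0.01] 14.4
32.0 [-0.8  0.1  0.3] [-0.01  0.51 -0.01] 15.0
36.0 [ 0.3  0.3 -0.4] [ 0.05  0.51 -0.03] 15.5
```

View pics/a2.png

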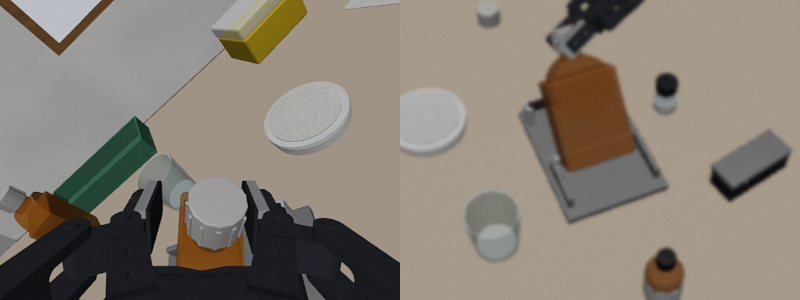

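The bottle is tipped and held: the cap at (217,215) in the left picture rests on the lower (right) finger, and the foot is in the well. Forces are small, so I'll go on.

Run:
```python
from h import *
tip(39,69,3,.02)
q,d=manip.grab_frame("wrist"); cal=manip.get_calibration("wrist"); p,_=manip.grab_frame("scene")
cv2.imwrite("pics/a3.png",np.hstack([cv2.resize(q,(400,300)),cv2.resize(p[130:280,190:390],(400,300))])[:,:,::-1])
```

```text
39.0 [-0.4  0.2 -0.5] [ 0.01  0.54 -0.04] 16.1
42.0 [-0.1  0.4 -1.6] [0.05 0.54 0.01] 16.6
45.0 [-0.5 -0.1 -0.6] [ 0.06  0.53 -0.03] 17.0
48.0 [ 0.1  0.4 -1.2] [ 0.02  0.61 -0.04] 17.5
51.0 [-0.4  0.5 -0.9] [0.04 0.61 0.03] 18.0
54.0 [ 0.6  0.4 -0.8] [0.01 0.6  0.05] 18.4
57.0 [ 0.1 -0.1 -0.6] [-0.01  0.56 -0.03] 18.9
60.0 [ 0.2  0.6 -0.5] [-0.05  0.59 -0.01] 19.4
63.0 [ 0.4 -0.5 -0.8] [-0.01  0.63 -0.03] 19.8
66.0 [-0.1  0.6 -0.2] [-0.06  0.61 -0.02] 20.3
69.0 [ 0.2 -0.7 -0.5] [-0.01  0.46 -0.02] 20.7
```

View pics/a3.png

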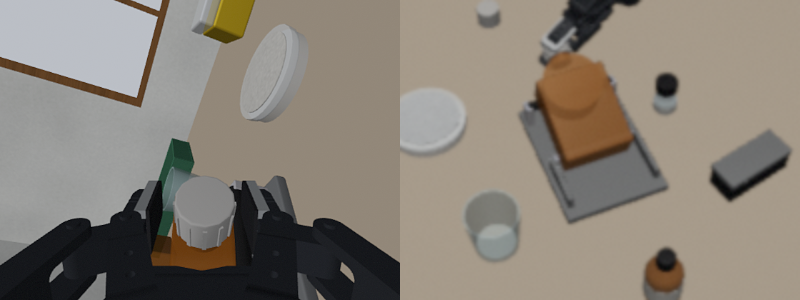

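The cap at (204,215) is now clear of both fingers: about 7 mm above and 3 mm below. The moment dropped at 69°, so the bottle is on the bar. I'll drop the fingers 2 mm to centre them and back straight out along them.

Run:
```python
from h import *
t=np.radians(69)
for back in (0,.05,.10):
    p,R=pose(t,B,-1,dn=-.002,back=back); p=p if back<.1 else p+[0,0,.03]
    manip.move_l(p,R,max_speed=.04 if back<.1 else .08); print(manip.current_force().round(1),manip.current_ft_torque().round(2))
q=manip.current_qpos(); 
p,d=manip.grab_frame("top"); W=cloud(d,manip.get_calibration("top"))
s,_=manip.grab_frame("scene"); 
cv2.imwrite("pics/a4.png",np.hstack([cv2.resize(p[150:330,200:440],(400,300),interpolation=2),cv2.resize(s[130:280,190:390],(400,300))])[:,:,::-1])
Q=W-O; rx,ry,z=Q@X,Q@Y,W[...,2]
m=(abs(rx)<.03)&(ry<.0)&(ry>-.065)&(z>.05)&(z<.12)
c=np.polyfit(ry[m],z[m],1); print("n",m.sum(),"axis from vertical",90+np.degrees(np.arctan(c[0])))
o=p.astype(int); am=(o[...,0]>1.8*o[...,2])&(z>.04)&(abs(rx)<.06)&(ry>-.1)&(ry<.06)
r=cv2.minAreaRect((np.stack([rx,ry],-1)[am]*1000).astype(np.float32)); print("amber rect",r)
cm=(np.hypot(rx,ry+.115)<.04)&(z>.06)&(z<.1)&(o.min(-1)>110); print("cap n",cm.sum(),np.median(rx[cm]),ry[cm].min(),ry[cm].max(),np.median(z[cm]))
print(manip.current_time())
```

```text
[ 1.2 -0.1  0.1] [-0.09  0.57 -0.01]
[-0.6 -0.9  0.3] [-0.04  0.48  0.01]
[-0.3 -0.5 -0.7] [-0.03  0.41 -0.  ]
n 765 axis from vertical 69.9228609959157
amber rect ((3.1765480041503906, -34.9337272644043), (85.32444763183594, 122.61312103271484), 0.0022125421091914177)
cap n 51 8.057053116274033e-05 -0.11410039001674532 -0.0948577119202631 0.09006510121393417
23.5
```

View pics/a4.png

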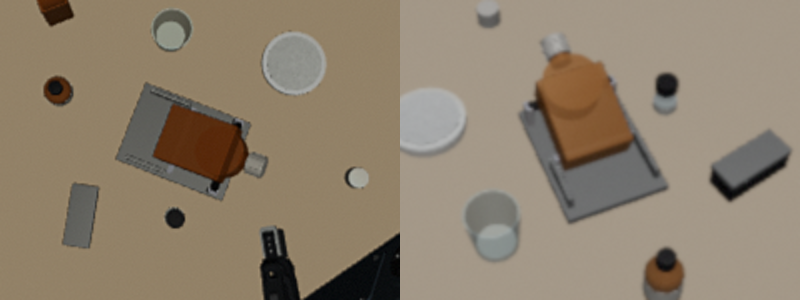

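The bottle lies on lip and bar, with the cap at (256,165) past the bar. The gripper is clear of it and the bystanders are in place.

```bash
python3 -c "
from bench import manip
print(manip.sign_off())"
```

```text
the job is handed in; nothing more can be done
None
```

The bottle now lies on the lip and the rubber bar, and I have handed the job in at about 23.5 s of the 42 s allowed. No verdict was reported.

**How it was done:** I straddled the cap loosely with the half-open fingers, which left about 6 mm of play on each side. The back finger pushed the bottle over the lip. The far-side finger then held it back at about 0.1 rad/s all the way down, and I backed the fingers straight out.

**Forces:** The wrist force read between moves stayed under about 2 N. I did not measure the finger contact force directly.

**Last checks, from the top camera after backing out:**

| Check | Measured | Needed |
|---|---|---|
| Axis from vertical | 69.9° | 65 to 76° |
| Cap beyond the lip | about 105 mm (over 85 in any case) | over 85 mm |
| Cap off the middle line | about 0 mm | within 35 mm |
| Squareness to the rest | about 0° | within 11° |

- **Foot:** By geometry it is about 16 mm behind the lip; I did not measure it separately.
- **Bystanders:** They look unmoved in the last picture, which shows all of them except most of the spare bottle, at the edge of the crop. I compared them by eye only.
- **Disagreement:** The networks' points on the rest and bottle were off by up to several centimetres. I used my own depth fits instead, which agreed with the given sizes to about 1 mm.

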